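Third hand: hold a cradle batten against the fence for pinning

ROBOT

A 6-joint arm with a two-finger parallel gripper is mounted at the origin on the work surface. World frame = base frame: x ahead of the robot, y to its left, z up, the work surface at z = 0. Lengths are in m, angles in rad, forces in N, time in s.
With the tool pointing down it reaches from about 0.3 to 0.875 m from the base axis. Payload 6.4 kg.
Tool frame: the origin (TCP) lies on the centre line of the jaws, within the pads' length; the fingertips stand env.nose_length ahead of it and the grasp point (between the pads) lies 3 mm ahead of it (env.nose_length is the distance from the TCP to the fingertips, in m); z points along the fingers, y is the line along which they close (so a half turn about z gives the same grasp; the last joint's range is limited). The gripper opens to 88 mm and grips with 3 to 60 N. Pads are 18 mm wide; open, the fingers measure 123 mm over their backs; the gripper's body (75 mm by 187 mm) begins 45 mm behind the grasp point.
Start: joints at [0.925, 0.181, 1.607, -0, 1.354, -0.206], TCP at [0.245, 0.52, 0.261] pointing down, gripper open.
Joint ranges: [-2.99, 2.99], [-0.89, 2.07], [0.3, 2.58], [-1.14, 4.28], [0, 2.63], [-3.12, 3.12]. Speed limits (rad/s): [2.57, 2.57, 3.01, 3.14, 3.14, 3.14].

INTERFACE

Orientations are given as a unit quaternion [w, x, y, z].
In Python, from bench import telemetry, cams, env gives the robot as it stands. The module is installed in compiled form; this text tells all that it offers.
- The arm moves only by the shell command python3 -m jog 'ROWS' [FORCE]. ROWS is JSON, a list of rows, each an object of numbers: "x", "y", "z": the shift along the tool's x, y, z in mm; "ax", "ay", "az": the turn, a rotation vector about the tool's x, y, z in degrees; "jaw": the finger opening in mm, from 0 to 88.1. In form: [{"x": .., "y": .., "z": .., "ax": .., "ay": .., "az": .., "jaw": ..}, ...]. A call has 1 to 12 rows; each row is the pose to reach, as a shift and turn from the pose commanded when the call began, along the tool's axes at that moment; what a row does not reach only later rows make up. A row lasts 1/12 s, in which the tool goes at most 41.7 mm and 7.16 degrees, less where a joint would pass 70% of its speed; a pose out of reach is approached as far as the arm can. A call with a gripper value outside its range is refused whole. The fingers move at their own pace and stop on an object; FORCE is the grip in N (left out, the last holds). Time passes only in rows, so rows that repeat a pose let the fingers close. It gives the time, the measured TCP pose, the force, the opening and the grip force at its end, in the units of the state.
- telemetry.get_obs(): the state, without advancing time (a new reading comes with each control period).
- cams.camera(name): name is "scene" or "top" or "wrist"; returns a dict with "color" (480x640x3 uint8, red, green, blue), "depth" (480x640 float32, m along the optical axis (not along the pixel's ray), 0 where there is no reading), "fx", "fy", "cx", "cy" (pixels), "R" (3x3) and "t" (3): a world point X has camera coordinates R X + t. Camera axes: x right, y down, z forward; pixel columns grow to the right and rows downward; lengths in m; the calibration is good to about 2 mm. The wrist camera is an equidistant fisheye: a pixel r from the principal point sees the ray r / f radians off the axis. A picture is of the moment at which its call begins.
- env.close_job(): hands the job in; it is judged then, once.
The state is a dict: "time": time; "qpos": joint angles; "qvel": joint speeds; "tau": joint torques, N m; "eef_pos": TCP position; "tcp_rot": TCP orientation; "wrist_force": force on the tool from outside, world axes, zero at the start; "torque": the same for the moment, N m; "grip_width": finger opening in m; "grip_force": force on a finger pad.
Only numpy, scipy, OpenCV 4.12 (cv2) and the standard library are available. Lean on these libraries where they do the work, as an engineer would, in place of code of your own. Each camera call takes 0.05 s, during which the arm holds its last target. There are 200 camera calls.

TASK

I am building the cradle on the back of a small painting panel: set the long loose batten on edge on the panel along the board's fence, so that its ends are flush with the panel's ends, and press it against the fence, flat along its length and still sitting down on the panel. Hold it there with your fingers on it, pushing on the fence with a gentle steady 10 N or so, while I pin it; finish while still holding and pushing, do not let go. Leave the panel home in its corner and don't disturb the short battens or my tools.

Things in the scene. Friction and masses are not known exactly. Their poses are not given: they have to be found in the camera images.
- long_batten_mid (a point): Centre (half-way up, 19 mm above its underside) of the long loose batten, a plain pine strip 200 x 22 x 38 mm, about 85 g, starting on the table on its 22 mm wide edge (38 mm tall). Long axis: its own y; 22 mm width: x; z up. Both ends and both sides are alike. It is as long as the panel's edge; the short battens are about half as long.
- panel: Loose plywood panel, 200 (y) x 150 (x) x 8 mm, 0.27 kg, flat on the board, within 2 mm of fence and side stop. Origin: centre of its underside; x points to the fence, z up. A 200 x 22 x 38 mm batten is already fixed on its near edge (x = -64 mm), top 46 mm above the underside. The long loose batten goes on the opposite edge: its centre at x = +64, y = 0, z = 27 mm here.
- fence: Fixed rigid hardwood fence, a bar 260 (y) x 30 (x) x 20 mm high on the board: it covers the lower 12 mm of a batten on the panel, whose upper 26 mm stand clear. Origin: middle of the pressing face, at the board's surface (24 mm above the table). It looks to -x, towards the robot: push along +x; z up. The panel's middle is about 16 mm to -y. Bearing down on the batten makes it rub on the panel, which eats part of the push.
- side_stop_mid (a point): Middle of the top of the fixed side stop on the board, 80 (x) x 30 (y) x 20 mm high, at the panel's +y end; axes as the fence's. The corner between it and the fence is open for 70 mm, so the long batten's end does not meet it. The board is 230 (x) x 300 (y) mm, 24 mm high, fixed on suction feet.
- short_batten_a_mid (a point): Centre of a short batten, 106 x 22 x 38 mm (long axis y), standing on edge on the table; not used yet, leave it alone.
- short_batten_b_mid (a point): Centre of the other short batten, 106 x 22 x 38 mm (long axis y), standing on edge on the table; leave it alone.
- hammer: Pin hammer lying on the table, 240 mm long along its x, 21 mm high, head at +x, 84 mm long; origin under the middle of its length. Leave alone.
- glue: White round wood-glue bottle with nozzle, 58 mm across, 166 mm tall; origin at the centre of its underside. Leave alone.
- try_square: Try square lying flat: dark stock 115 mm along its y, steel blade reaching 160 mm along +x, 14 mm high; origin under the stock's middle. Leave alone.
- pin_tin: Open round tin of panel pins, 68 mm across, 24 mm high; origin at the centre of its underside. Leave alone.
- paint_tube: Paint tube lying on the table, about 110 mm along its x, 26 mm wide, 14 mm high; origin under its middle. Leave alone.

How it is judged:
By the outcome, as a careful person would: the job done as asked, in the order asked, and still so for the second after the job is handed in, while the arm keeps its last pose, push and grip.
It also fails if it takes over 58 s, if anything falls off the work surface, if the arm or the gripper's body presses on something with over 40 N, if the wrist force passes 120 N, or if a joint passes its speed limit or range.

## Working session

There is one attempt and no reset: what is moved stays moved. The work goes in short steps, Python scripts to look and compute and a shell command to move; the robot and the scene stay as the last step left them, time stands still between calls to the robot, and variables do not carry over. Pictures are saved under pics/ and viewed, at most 10 in all, crops included, and the job is handed in when it is done.

```bash
mkdir -p pics
python3 - <<'E'
from bench import telemetry,cams,env
import cv2,numpy as np
o=telemetry.get_obs();print({k:np.round(v,4).tolist() for k,v in o.items()},env.nose_length)
for n in("top","scene"):
    c=cams.camera(n);cv2.imwrite(f"pics/{n}0.png",c["color"][...,::-1]);np.savez(f"{n}0.npz",**c)
    print(n,c["fx"],c["cx"],c["cy"],np.round(c["R"],4).tolist(),c["t"])
E
```

```text
{'time': 0.0, 'qpos': [0.9247, 0.1815, 1.608, -0.0, 1.3538, -0.2063], 'qvel': [-0.0004, 0.0006, 0.0002, -0.0001, -0.0014, -0.0011], 'tau': [0.0007, -43.3862, -34.1848, 0.0702, 0.0384, -0.0001], 'eef_pos': [0.2445, 0.5199, 0.2599], 'tcp_rot': [-0.0003, 0.2181, 0.9759, -0.0008], 'wrist_force': [-0.1444, -1.3725, -0.3375], 'torque': [0.0196, -0.0552, 0.0151], 'grip_force': 0.0, 'grip_width': 0.0883} 0.022
top 463.63932276445956 322.32855401251686 239.31494654107996 [[0.0192, -0.9998, -0.0064], [-0.9943, -0.0184, -0.1047], [0.1045, 0.0084, -0.9945]] [-0.00592481  0.6393934   1.20635563]
scene 457.75601395546886 311.1594171536959 236.84201149968948 [[-0.5336, 0.8457, -0.0093], [0.7319, 0.4563, -0.5061], [-0.4238, -0.2769, -0.8624]] [ 0.33930988 -0.43258468  1.33752627]
```

View pics/top0.png

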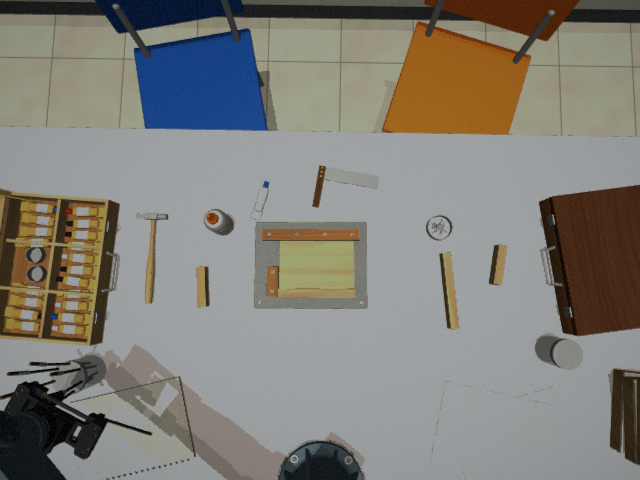

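View pics/scene0.png

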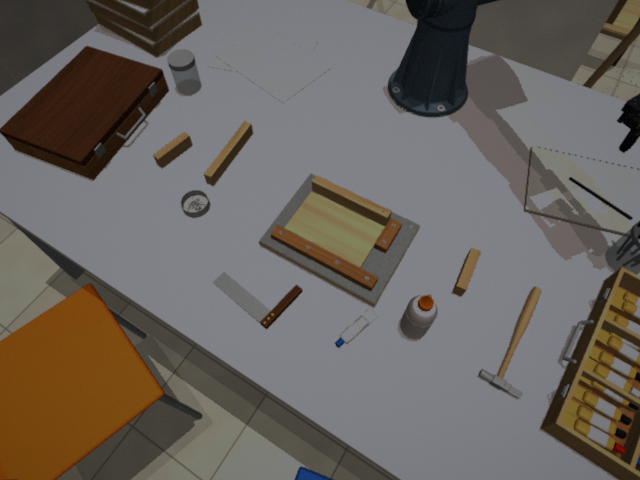

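The top view shows the long batten at (449,290) and the short battens at (498,265) and (202,287). The board is centred at (311,265), with the fence at (311,235) and the side stop at (273,281). Next I measure the top faces.

```bash
cat > h.py <<'E'
import numpy as np,cv2
from scipy.spatial.transform import Rotation as Ro
def world(c):
    v,u=np.mgrid[:480,:640];d=c["depth"]
    P=np.stack([(u-c["cx"])/c["fx"]*d,(v-c["cy"])/c["fy"]*d,d],-1)
    return (P-c["t"])@c["R"]
def rect(W,m):
    xy=(W[m][:,:2]*1000).astype(np.float32);(cx,cy),(w,h),a=cv2.minAreaRect(xy)
    if w<h: w,h,a=h,w,a+90
    return f"c=({cx:.1f},{cy:.1f}) {w:.0f}x{h:.0f} longaxis {a:.1f} z={np.median(W[m][:,2])*1000:.1f} n={m.sum()}"
E
python3 - <<'E'
from h import *
c=dict(np.load("top0.npz"));W=world(c);z=W[...,2]
hsv=cv2.cvtColor(c["color"],cv2.COLOR_RGB2HSV)
v,u=np.mgrid[:480,:640]
roi=(u>180)&(u<525)&(v>150)&(v<340)
print("table z",np.median(z[300:340,330:420]))
m=roi&(z>.012)&(z<.13)&(c["depth"]>0)
n,L=cv2.connectedComponents(m.astype(np.uint8))
for i in range(1,n):
    k=L==i
    if k.sum()>60: 
        t=k&(z>np.percentile(z[k],60)-.006); print(i,(int(u[k].mean()),int(v[k].mean())),rect(W,k),"| top",rect(W,t))
b=roi&(u>250)&(u<372)&(v>215)&(v<312)
for lo,hi,vv in((.018,.028,(0,480)),(.028,.037,(0,480)),(.039,.05,(220,245)),(.039,.05,(260,302)),(.06,.08,(0,480))):
    k=b&(z>lo)&(z<hi)&(v>vv[0])&(v<vv[1]);print(lo,rect(W,cv2.morphologyEx(k.astype(np.uint8),cv2.MORPH_OPEN,np.ones((3,3)))>0))
E
```

```text
table z 0.001265850079243711
1 (318, 185) c=(788.7,17.3) 114x21 longaxis 171.2 z=15.4 n=236 | top c=(788.7,17.3) 114x21 longaxis 171.2 z=15.4 n=236
10 (261, 196) c=(758.6,174.6) 85x22 longaxis 164.0 z=14.4 n=140 | top c=(758.6,174.6) 85x22 longaxis 164.0 z=14.4 n=140
13 (219, 222) c=(676.1,278.2) 57x57 longaxis 156.1 z=106.4 n=466 | top c=(678.0,279.8) 52x52 longaxis 64.5 z=117.9 n=237
14 (439, 226) c=(679.7,-309.9) 67x66 longaxis 59.4 z=22.3 n=118 | top c=(679.6,-309.5) 67x66 longaxis 86.5 z=23.4 n=93
18 (310, 265) c=(572.2,37.1) 302x232 longaxis 91.1 z=31.2 n=9717 | top c=(571.5,35.4) 300x228 longaxis 90.5 z=34.2 n=6468
26 (498, 264) c=(581.1,-464.2) 106x24 longaxis 170.5 z=37.8 n=476 | top c=(581.1,-464.2) 105x24 longaxis 170.5 z=38.9 n=358
27 (449, 290) c=(510.7,-333.0) 198x24 longaxis 5.5 z=38.2 n=826 | top c=(510.7,-333.0) 198x24 longaxis 5.4 z=39.0 n=672
28 (202, 286) c=(507.6,324.6) 104x24 longaxis 4.7 z=37.5 n=424 | top c=(507.8,324.6) 104x24 longaxis 4.7 z=38.3 n=346
0.018 c=(572.0,37.0) 302x232 longaxis 91.1 z=24.4 n=2998
0.028 c=(572.9,20.2) 200x128 longaxis 90.7 z=32.7 n=3168
0.039 c=(651.0,37.8) 258x30 longaxis 91.0 z=44.7 n=1023
0.039 c=(524.6,135.2) 76x29 longaxis 1.1 z=44.4 n=322
0.06 c=(496.8,18.2) 198x20 longaxis 91.1 z=70.9 n=694
```

```bash
cat >> h.py <<'E'
def R0(o): w,x,y,z=o["tcp_rot"]; return Ro.from_quat([x,y,z,w])
def target(yaw): # tool down, tool y at angle yaw (deg, world)
    a=np.radians(yaw);y=np.array([np.cos(a),np.sin(a),0]);zz=np.array([0,0,-1.]);return Ro.from_matrix(np.stack([np.cross(y,zz),y,zz],1))
def go(x,y,z,yaw):
    from bench import telemetry
    o=telemetry.get_obs();r=R0(o)
    d=r.inv().apply(np.array([x,y,z])-np.array(o["eef_pos"])*1000);a=(r.inv()*target(yaw)).as_rotvec(degrees=True)
    yw=r.as_matrix()[:,1];print("xyz",np.round(d,1),"a",np.round(a,1),"tcp",np.round(np.array(o["eef_pos"])*1000,1),"yaw %.2f"%np.degrees(np.arctan2(yw[1],yw[0])),"F",np.round(o["wrist_force"],1),"M",np.round(o["torque"],2),"t",round(o["time"],2),"grip",o["grip_width"],o["grip_force"])
E
python3 -c "
from h import *
go(511,-333,160,-84.6)"
```

```text
xyz [-604.3 -658.1  100.7] a [-1.000e-01  1.000e-01  1.494e+02] tcp [244.5 519.9 259.9] yaw 64.80 F [-0.1  0.3 -0.6] M [0.02 0.01 0.03] t 0.1 grip 0.08792081220025212 0.0
```

```bash
python3 -m jog '[{"x":-604,"y":-658,"z":60,"az":149.4},{"x":-604,"y":-658,"z":60,"az":149.4},{"x":-604,"y":-658,"z":60,"az":149.4},{"x":-604,"y":-658,"z":60,"az":149.4},{"x":-604,"y":-658,"z":60,"az":149.4},{"x":-604,"y":-658,"z":60,"az":149.4},{"x":-604,"y":-658,"z":60,"az":149.4},{"x":-604,"y":-658,"z":60,"az":149.4},{"x":-604,"y":-658,"z":60,"az":149.4},{"x":-604,"y":-658,"z":60,"az":149.4},{"x":-604,"y":-658,"z":60,"az":149.4},{"x":-604,"y":-658,"z":60,"az":149.4}]'; python3 -c "
from h import *
go(511,-333,160,-84.6)"
```

```text
xyz [-604.3 -658.1  100.7] a [-1.000e-01  1.000e-01  1.494e+02] tcp [244.5 519.9 259.9] yaw 64.80 F [-0.1  0.3 -0.6] M [0.02 0.01 0.03] t 0.1 grip 0.08792081220025212 0.0$[0]: bad value
```

```bash
python3 -m jog '[{"x":-27,"y":-29,"z":3,"az":7},{"x":-54,"y":-58,"z":6,"az":14},{"x":-81,"y":-87,"z":9,"az":21},{"x":-108,"y":-116,"z":12,"az":28},{"x":-135,"y":-145,"z":15,"az":35},{"x":-162,"y":-174,"z":18,"az":42},{"x":-189,"y":-203,"z":21,"az":49},{"x":-216,"y":-232,"z":24,"az":56},{"x":-243,"y":-261,"z":27,"az":63},{"x":-270,"y":-290,"z":30,"az":70},{"x":-297,"y":-319,"z":33,"az":77},{"x":-302,"y":-329,"z":34,"az":80}]'; python3 -c "
from h import *
go(511,-333,160,-84.6)"
```

```text
xyz [-604.3 -658.1  100.7] a [-1.000e-01  1.000e-01  1.494e+02] tcp [244.5 519.9 259.9] yaw 64.80 F [-0.1  0.3 -0.6] M [0.02 0.01 0.03] t 0.1 grip 0.08792081220025212 0.0$[0]: bad value
```

```bash
python3 -m jog '[{"x":-302,"y":-329,"z":34,"ax":0,"ay":0,"az":75,"jaw":88},{"x":-302,"y":-329,"z":34,"ax":0,"ay":0,"az":75,"jaw":88},{"x":-302,"y":-329,"z":34,"ax":0,"ay":0,"az":75,"jaw":88},{"x":-302,"y":-329,"z":34,"ax":0,"ay":0,"az":75,"jaw":88},{"x":-302,"y":-329,"z":34,"ax":0,"ay":0,"az":75,"jaw":88},{"x":-302,"y":-329,"z":34,"ax":0,"ay":0,"az":75,"jaw":88},{"x":-302,"y":-329,"z":34,"ax":0,"ay":0,"az":75,"jaw":88},{"x":-302,"y":-329,"z":34,"ax":0,"ay":0,"az":75,"jaw":88},{"x":-302,"y":-329,"z":34,"ax":0,"ay":0,"az":75,"jaw":88},{"x":-302,"y":-329,"z":34,"ax":0,"ay":0,"az":75,"jaw":88},{"x":-302,"y":-329,"z":34,"ax":0,"ay":0,"az":75,"jaw":88},{"x":-302,"y":-329,"z":34,"ax":0,"ay":0,"az":75,"jaw":88}]'; python3 -c "
from h import *
go(511,-333,160,-84.6)"
```

```text
time: 1.1
eef_pos: [0.3791, 0.0895, 0.2264]
tcp_rot: [0.001, 0.77, 0.638, -0.0]
wrist_force: [-0.3, 0.2, 1.2]
grip_width: 0.0878
grip_force: 0.0
xyz [-390.5  208.1   67.2] a [ 0.1  0.1 73.9] tcp [379.1  89.5 226.4] yaw -10.72 F [-0.3  0.2  1.2] M [-0.12  0.08 -0.07] t 1.1 grip 0.0877997370271635 0.0
```

All the keys are required in every row. Continuing.

```bash
python3 -m jog '[{"x":-390,"y":208,"z":67,"ax":0,"ay":0,"az":74,"jaw":70},{"x":-390,"y":208,"z":67,"ax":0,"ay":0,"az":74,"jaw":70},{"x":-390,"y":208,"z":67,"ax":0,"ay":0,"az":74,"jaw":70},{"x":-390,"y":208,"z":67,"ax":0,"ay":0,"az":74,"jaw":70},{"x":-390,"y":208,"z":67,"ax":0,"ay":0,"az":74,"jaw":70},{"x":-390,"y":208,"z":67,"ax":0,"ay":0,"az":74,"jaw":70},{"x":-390,"y":208,"z":67,"ax":0,"ay":0,"az":74,"jaw":70},{"x":-390,"y":208,"z":67,"ax":0,"ay":0,"az":74,"jaw":70},{"x":-390,"y":208,"z":67,"ax":0,"ay":0,"az":74,"jaw":70},{"x":-390,"y":208,"z":67,"ax":0,"ay":0,"az":74,"jaw":70},{"x":-390,"y":208,"z":67,"ax":0,"ay":0,"az":74,"jaw":70},{"x":-390,"y":208,"z":67,"ax":0,"ay":0,"az":74,"jaw":70}]'
python3 - <<'E'
from h import *
from bench import cams
go(511,-333,40,-84.6)
c=cams.camera("wrist");np.savez("w1.npz",**c);cv2.imwrite("pics/w1.png",c["color"][...,::-1]);print(c["fx"],c["cx"],c["cy"],(-c["R"].T@c["t"]))
E
```

```text
time: 2.1
eef_pos: [0.5144, -0.3308, 0.1581]
tcp_rot: [0.0, 0.999, 0.048, -0.0]
wrist_force: [-0.6, -0.5, 0.3]
grip_width: 0.0702
grip_force: 0.0
xyz [ -3.6   1.8 118.1] a [0.  0.  0.1] tcp [ 514.4 -330.8  158.1] yaw -84.46 F [-0.6 -0.5  0.3] M [-0.01  0.13  0.03] t 2.1 grip 0.07016303872323003 0.0
371.64829954431775 322.24171618297555 241.73066367668284 [ 0.58038184 -0.32231631  0.28232999]
```

View pics/w1.png

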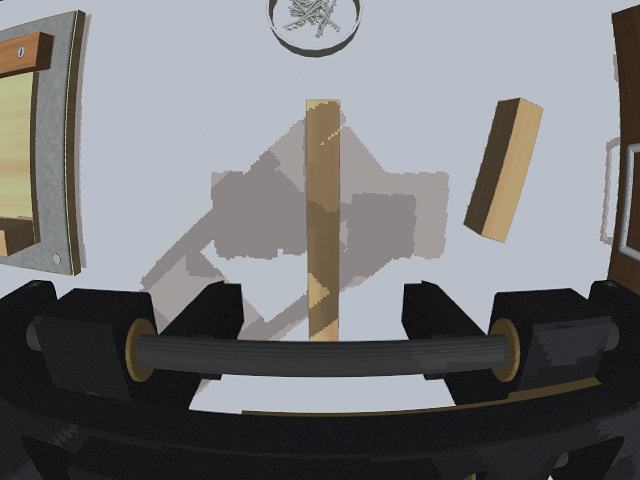

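The batten is centred between the fingertips (tips at columns 243 and 403, batten 306–340). Its far end is at (323,100), which I'll check by casting a ray, then descend.

```bash
cat >> h.py <<'E'
def ray(c,u,v,z):
    p=np.array([u-c["cx"],v-c["cy"]]);r=np.hypot(*p);th=r/c["fx"]
    d=np.r_[p/r*np.sin(th),np.cos(th)]@c["R"];o=-c["R"].T@c["t"];return (o+d*(z-o[2])/d[2])*1000
E
python3 - <<'E'
from h import *
c=dict(np.load("w1.npz"))
for u,v,z in((306,100,.038),(340,100,.038),(308,300,.038),(338,300,.038)):print(np.round(ray(c,u,v,z),1))
E
python3 -m jog '[{"x":-3.5,"y":1.5,"z":40,"ax":0,"ay":0,"az":0,"jaw":70},{"x":-3.5,"y":1.5,"z":80,"ax":0,"ay":0,"az":0,"jaw":60},{"x":-3.5,"y":1.5,"z":105,"ax":0,"ay":0,"az":0,"jaw":50},{"x":-3.5,"y":1.5,"z":115,"ax":0,"ay":0,"az":0,"jaw":50},{"x":-3.5,"y":1.5,"z":115,"ax":0,"ay":0,"az":0,"jaw":50}]'; python3 -c "
from h import *
go(511,-333,42,-84.6)"
```

```text
[ 607.3 -309.3   38. ]
[ 609.4 -331.2   38. ]
[ 469.6 -322.9   38. ]
[ 471.7 -344.4   38. ]
time: 2.57
eef_pos: [0.5089, -0.3253, 0.042]
tcp_rot: [-0.002, 0.999, 0.052, -0.002]
wrist_force: [0.9, -0.6, 1.1]
grip_width: 0.0502
grip_force: 0.0
xyz [ 1.3  7.9 -0.1] a [-0.3  0.2  0.5] tcp [ 508.9 -325.3   42. ] yaw -84.08 F [ 0.9 -0.6  1.1] M [ 0.04  0.16 -0.03] t 2.57 grip 0.050199160629492895 0.0
```

```bash
python3 -m jog '[{"x":0,"y":0,"z":0,"ax":0,"ay":0,"az":0,"jaw":50},{"x":0,"y":0,"z":0,"ax":0,"ay":0,"az":0,"jaw":50}]'
python3 - <<'E'
from h import *
from bench import cams
go(510,-331,42,-84.5)
c=cams.camera("wrist");cv2.imwrite("pics/w2.png",c["color"][...,::-1])
E
```

```text
time: 2.73
eef_pos: [0.5118, -0.3289, 0.047]
tcp_rot: [0.001, 0.999, 0.051, 0.001]
wrist_force: [-0.1, -0.1, 0.3]
grip_width: 0.0497
grip_force: 0.0
xyz [-2.   1.9  5. ] a [ 0.1 -0.1  0.4] tcp [ 511.8 -328.9   47. ] yaw -84.14 F [-0.1 -0.1  0.3] M [-0.05  0.21 -0.01] t 2.73 grip 0.04973319023099818 0.0
```

View pics/w2.png

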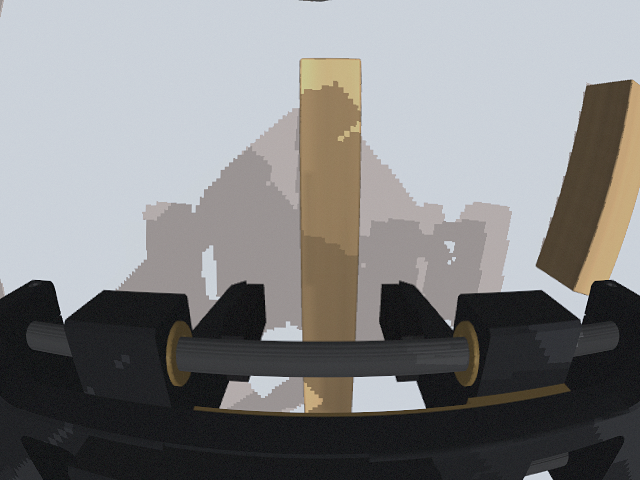

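The fingertips (265 and 380, mid 322) are about 2.5 mm left of the batten's middle (about 330 at the tips' row). I'll correct that, go 5 mm lower and close.

```bash
python3 -m jog '[{"x":-1,"y":2.5,"z":5,"ax":0,"ay":0,"az":0.3,"jaw":50},{"x":-1,"y":2.5,"z":5,"ax":0,"ay":0,"az":0.3,"jaw":40},{"x":-1,"y":2.5,"z":5,"ax":0,"ay":0,"az":0.3,"jaw":15},{"x":-1,"y":2.5,"z":5,"ax":0,"ay":0,"az":0.3,"jaw":15},{"x":-1,"y":2.5,"z":5,"ax":0,"ay":0,"az":0.3,"jaw":15},{"x":-1,"y":2.5,"z":5,"ax":0,"ay":0,"az":0.3,"jaw":15},{"x":-1,"y":2.5,"z":5,"ax":0,"ay":0,"az":0.3,"jaw":15}]' 25; python3 -c "
from h import *
go(619,20,150,1)"
```

```text
time: 3.37
eef_pos: [0.5096, -0.3312, 0.0399]
tcp_rot: [0.0, 0.999, 0.048, 0.0]
wrist_force: [-1.0, 0.9, 1.1]
grip_width: 0.0215
grip_force: 25.0
xyz [ 142.6 -339.1 -110.2] a [  0.    0.  -85.5] tcp [ 509.6 -331.2   39.9] yaw -84.50 F [-1.   0.9  1.1] M [-0.01  0.23 -0.03] t 3.37 grip 0.02152441011258586 25.000076440628618
```

```bash
python3 -m jog '[{"x":0,"y":0,"z":-30,"ax":0,"ay":0,"az":0,"jaw":15},{"x":0,"y":0,"z":-70,"ax":0,"ay":0,"az":0,"jaw":15},{"x":0,"y":0,"z":-110,"ax":0,"ay":0,"az":0,"jaw":15},{"x":14,"y":-34,"z":-110,"ax":0,"ay":0,"az":-7,"jaw":15},{"x":28,"y":-68,"z":-110,"ax":0,"ay":0,"az":-14,"jaw":15},{"x":42,"y":-102,"z":-110,"ax":0,"ay":0,"az":-21,"jaw":15},{"x":56,"y":-136,"z":-110,"ax":0,"ay":0,"az":-28,"jaw":15},{"x":70,"y":-170,"z":-110,"ax":0,"ay":0,"az":-35,"jaw":15},{"x":84,"y":-204,"z":-110,"ax":0,"ay":0,"az":-42,"jaw":15},{"x":98,"y":-238,"z":-110,"ax":0,"ay":0,"az":-49,"jaw":15},{"x":112,"y":-265,"z":-110,"ax":0,"ay":0,"az":-56,"jaw":15},{"x":122,"y":-290,"z":-110,"ax":0,"ay":0,"az":-63,"jaw":15}]'; python3 -c "
from h import *
go(612,20,150,1)"
```

```text
time: 4.37
eef_pos: [0.6036, -0.0284, 0.1497]
tcp_rot: [-0.0, 0.825, 0.566, 0.0]
wrist_force: [1.3, -0.3, -1.0]
grip_width: 0.0217
grip_force: 25.0
xyz [48.1 -9.6 -0.3] a [  0.   -0.  -22.1] tcp [603.6 -28.4 149.7] yaw -21.09 F [ 1.3 -0.3 -1. ] M [-0.09  0.04  0.  ] t 4.37 grip 0.02165856956113517 24.99774608295411
```

```bash
python3 -m jog '[{"x":24,"y":-5,"z":0,"ax":0,"ay":0,"az":-7,"jaw":15},{"x":40,"y":-8,"z":0,"ax":0,"ay":0,"az":-14,"jaw":15},{"x":48,"y":-9.5,"z":0,"ax":0,"ay":0,"az":-20,"jaw":15},{"x":48,"y":-9.5,"z":0,"ax":0,"ay":0,"az":-22,"jaw":15},{"x":48,"y":-9.5,"z":0,"ax":0,"ay":0,"az":-22,"jaw":15},{"x":48,"y":-9.5,"z":0,"ax":0,"ay":0,"az":-22,"jaw":15}]'
python3 - <<'E'
from h import *
from bench import cams
go(612,20,150,1)
for n in("top","wrist"):
    c=cams.camera(n);np.savez(n+"3.npz",**c);cv2.imwrite(f"pics/{n}3.png",c["color"][...,::-1])
E
```

```text
time: 4.87
eef_pos: [0.6118, 0.0175, 0.1495]
tcp_rot: [-0.0, 0.704, 0.71, -0.0]
wrist_force: [-1.2, -0.4, -1.8]
grip_width: 0.0213
grip_force: 25.0
xyz [ 2.5  0.2 -0.5] a [-0.   0.  -0.6] tcp [611.8  17.5 149.5] yaw 0.43 F [-1.2 -0.4 -1.8] M [-0.07  0.08 -0.01] t 4.87 grip 0.02134316855182554 24.99970276840031
```

View pics/wrist3.png

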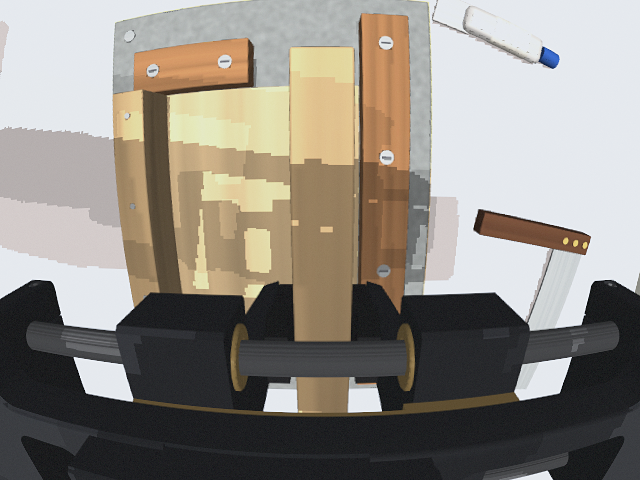

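The held batten's +y end is at row 47 (columns 290–355). The panel's +y end runs at about row 90 (columns 170–285), the fixed batten's end is at (115–143, 92), and the fence's near top edge is at columns 358–361. Casting rays:

Run:
```python
from h import *
c=dict(np.load("wrist3.npz"))
g=cv2.cvtColor(c["color"],cv2.COLOR_RGB2HSV)
def edge(ch,col,r0,r1): 
    s=g[r0:r1,col,ch].astype(int);return r0+int(np.argmax(abs(np.diff(s))))+.5
for n,u,v,z in(("heldL",290,47,.1475),("heldR",355,47,.1475),("heldL2",291,250,.1475),("heldR2",352,250,.1475),("panelA",180,edge(2,180,80,105),.032),("panelB",230,edge(2,230,80,105),.032),("panelC",275,edge(2,275,78,100),.032),("fixL",115,92,.07),("fixR",143,92,.07),("fence1",361,15,.044),("fence2",359,85,.044),("fence3",402,290,.044)):print(n,u,v,np.round(ray(c,u,v,z),1))
c=dict(np.load("top3.npz"));W=world(c);z=W[...,2]
m=(z>.138)&(z<.154)&(abs(W[...,0]-.612)<.025);m&=abs(W[...,1])<.16;print("held top",rect(W,m))
cv2.imwrite("pics/crop.png",cv2.resize(c["color"][200:320,240:390,::-1],None,fx=4,fy=4,interpolation=2))
cc=dict(np.load("wrist3.npz"))["color"];cv2.imwrite("pics/crop2.png",cv2.resize(cc[0:130,90:460,::-1],None,fx=2.1,fy=2.1,interpolation=2))
```

```text
heldL 290 47 [599.  120.  147.5]
heldR 355 47 [620.8 120.1 147.5]
heldL2 291 250 [599.2  49.1 147.5]
heldR2 352 250 [620.9  49.2 147.5]
panelA 180 93.5 [514.2 123.2  32. ]
panelB 230 88.5 [549.5 123.9  32. ]
panelC 275 86.5 [579.3 123.9  32. ]
fixL 115 92 [485.2 123.4  70. ]
fixR 143 92 [505.2 120.9  70. ]
fence1 361 15 [633.4 169.6  44. ]
fence2 359 85 [632.1 123.1  44. ]
fence3 402 290 [664.7  -9.6  44. ]
held top c=(611.2,2.1) 168x20 longaxis 91.0 z=148.7 n=92
```

View pics/crop2.png

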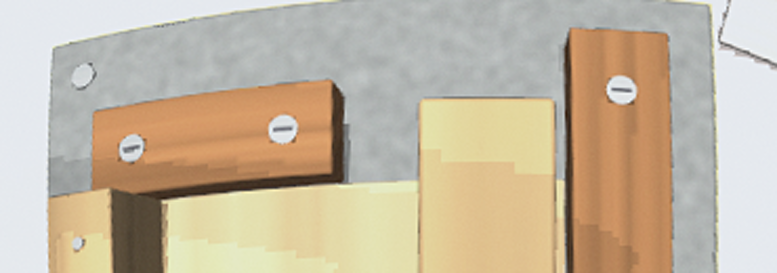

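The held end is at y≈120, and the panel's end at this x is at y≈122–124. I'll correct yaw and part of y, go down to about 6 mm above the panel, and look again with no parallax.

```bash
python3 -m jog '[{"x":2.5,"y":0,"z":25,"ax":0,"ay":0,"az":-0.6,"jaw":15},{"x":2.5,"y":0,"z":50,"ax":0,"ay":0,"az":-0.6,"jaw":15},{"x":2.5,"y":0,"z":65,"ax":0,"ay":0,"az":-0.6,"jaw":15},{"x":2.5,"y":0,"z":72,"ax":0,"ay":0,"az":-0.6,"jaw":15},{"x":2.5,"y":0,"z":72,"ax":0,"ay":0,"az":-0.6,"jaw":15},{"x":2.5,"y":0,"z":72,"ax":0,"ay":0,"az":-0.6,"jaw":15},{"x":2.5,"y":0,"z":72,"ax":0,"ay":0,"az":-0.6,"jaw":15}]'
python3 - <<'E'
from h import *
from bench import cams
go(612,20,72,1)
c=cams.camera("wrist");np.savez("w4.npz",**c)
cv2.imwrite("pics/w4.png",cv2.resize(c["color"][40:300,90:460,::-1],None,fx=2.1,fy=2.1,interpolation=2))
E
```

```text
time: 5.55
eef_pos: [0.613, 0.0195, 0.0791]
tcp_rot: [0.001, 0.7, 0.714, 0.001]
wrist_force: [0.3, 0.7, -0.8]
grip_width: 0.0219
grip_force: 25.0
xyz [ 0.5 -1.   7.1] a [0.1 0.  0.1] tcp [613.   19.5  79.1] yaw 1.07 F [ 0.3  0.7 -0.8] M [-0.07  0.07  0.01] t 5.55 grip 0.021879341240065374 24.999858615919948
```

View pics/w4.png

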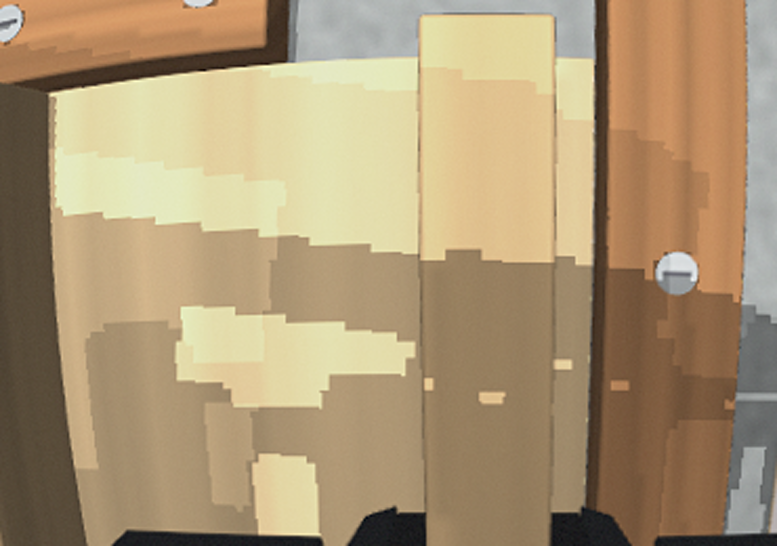

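Crop: the held top end is at row 15 (full 47.1), the panel end at row 58.5 (full 67.9), and the fence's near top edge at crop column 607 at the top row.

Run:
```python
from h import *
c=dict(np.load("w4.npz"));g=c["color"].astype(int).sum(2)
for n,u,v,z in(("heldL",290,47.1,.0772),("heldR",354,47.1,.0772),("heldL2",292,240,.0772),("heldR2",352,240,.0772),("panelL",280,67.9,.032),("panelR",371,67.9,.032),("fence",379,42,.044),("fence",378,150,.044),("fence",376,240,.044)):print(n,np.round(ray(c,u,v,z),1))
for col in(60,75,90,100): print(col,[(r,int(abs(g[r+1,col]-g[r-1,col]))) for r in range(40,130) if abs(g[r+1,col]-g[r-1,col])>70])
cv2.imwrite("pics/w4b.png",cv2.resize(c["color"][50:180,20:260,::-1],None,fx=3,fy=3,interpolation=2))
```

```text
heldL [599.  122.1  77.2]
heldR [620.5 122.5  77.2]
heldL2 [600.4  55.   77.2]
heldR2 [621.5  55.3  77.2]
panelL [590.6 123.9  32. ]
panelR [632.1 124.7  32. ]
fence [633.9 134.3  44. ]
fence [634.4  86.5  44. ]
fence [635.3  46.7  44. ]
60 [(77, 87), (78, 106)]
75 [(75, 86), (76, 154)]
90 [(43, 112), (44, 198), (49, 101), (50, 360), (51, 200), (52, 154), (53, 214), (54, 216), (55, 97), (58, 75), (59, 206), (60, 129), (78, 109), (79, 182)]
100 [(44, 162), (46, 160), (50, 268), (51, 189), (52, 183), (53, 218), (60, 77), (77, 131), (78, 179), (79, 111)]
```

View pics/w4b.png

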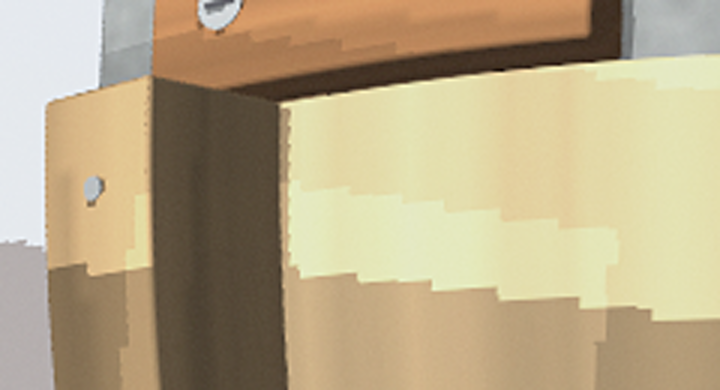

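The fixed batten's end corners are at full pixels (36,84) and (70.7,76), at height 70 mm.

```bash
python3 - <<'E'
from h import *
c=dict(np.load("w4.npz"))
for u,v in((36,84.3),(70.7,76)):print(np.round(ray(c,u,v,.07),1))
E
python3 -m jog '[{"x":1.8,"y":0,"z":4,"ax":0,"ay":0,"az":0,"jaw":15},{"x":1.8,"y":0,"z":4,"ax":0,"ay":0,"az":0,"jaw":15},{"x":1.8,"y":0,"z":4,"ax":0,"ay":0,"az":0,"jaw":15}]'; python3 -c "
from h import *
go(612,21.5,72,1)"
```

```text
[483.9 122.1  70. ]
[505.2 122.1  70. ]
time: 5.85
eef_pos: [0.612, 0.0219, 0.074]
tcp_rot: [0.0, 0.7, 0.714, 0.0]
wrist_force: [-0.0, -1.1, -1.2]
grip_width: 0.022
grip_force: 25.0
xyz [-0.4  0.   2. ] a [0.  0.  0.1] tcp [612.   21.9  74. ] yaw 1.11 F [-0.  -1.1 -1.2] M [-0.1   0.08 -0.04] t 5.85 grip 0.021995479298948743 24.999886583536863
```

```bash
python3 -m jog '[{"x":0,"y":5,"z":0,"ax":0,"ay":0,"az":0,"jaw":15},{"x":0,"y":10,"z":0,"ax":0,"ay":0,"az":0,"jaw":15},{"x":0,"y":10,"z":1,"ax":0,"ay":0,"az":0,"jaw":15},{"x":0,"y":10,"z":1,"ax":0,"ay":0,"az":0,"jaw":15},{"x":0,"y":10,"z":1,"ax":0,"ay":0,"az":0,"jaw":15}]'; python3 -c "
from h import *
go(625,21.9,72,1)"
```

```text
time: 6.27
eef_pos: [0.6219, 0.022, 0.0725]
tcp_rot: [-0.0, 0.7, 0.714, -0.0]
wrist_force: [0.3, 0.2, -1.1]
grip_width: 0.0218
grip_force: 25.0
xyz [-0.1  3.1  0.5] a [-0.  -0.   0.1] tcp [621.9  22.   72.5] yaw 1.11 F [ 0.3  0.2 -1.1] M [-0.03  0.03 -0.03] t 6.27 grip 0.021757633489128205 24.999897577799857
```

```bash
python3 -m jog '[{"x":0,"y":0,"z":0.5,"ax":0,"ay":0,"az":0,"jaw":15},{"x":0,"y":0,"z":1,"ax":0,"ay":0,"az":0,"jaw":15},{"x":0,"y":0,"z":1,"ax":0,"ay":0,"az":0,"jaw":15}]'; python3 -c "
from h import *
go(625,21.9,72,1)"
```

```text
time: 6.52
eef_pos: [0.6218, 0.0219, 0.0719]
tcp_rot: [-0.0, 0.7, 0.714, -0.0]
wrist_force: [-1.4, -0.7, 0.8]
grip_width: 0.0218
grip_force: 25.0
xyz [-0.1  3.2 -0.1] a [-0.   0.   0.1] tcp [621.8  21.9  71.9] yaw 1.10 F [-1.4 -0.7  0.8] M [-0.04  0.23 -0.05] t 6.52 grip 0.021769130933590113 25.000264886766672
```

```bash
python3 -m jog '[{"x":0,"y":0,"z":0.5,"ax":0,"ay":0,"az":0,"jaw":15},{"x":0,"y":0,"z":0.5,"ax":0,"ay":0,"az":0,"jaw":15},{"x":0,"y":0,"z":0.5,"ax":0,"ay":0,"az":0,"jaw":15}]'; python3 -c "
from h import *
go(625,21.9,72,1)"
```

```text
time: 6.77
eef_pos: [0.6218, 0.0219, 0.0718]
tcp_rot: [-0.0, 0.7, 0.714, -0.0]
wrist_force: [-2.3, 0.0, 6.0]
grip_width: 0.0219
grip_force: 25.0
xyz [-0.1  3.2 -0.2] a [-0.   0.   0.1] tcp [621.8  21.9  71.8] yaw 1.11 F [-2.3  0.   6. ] M [-0.03  0.56  0.05] t 6.77 grip 0.021919221962304555 25.00074448529631
```

Seated at z≈71.8. I'll ease off the down-force and advance to the fence.

```bash
python3 -m jog '[{"x":0,"y":0,"z":-0.3,"ax":0,"ay":0,"az":0,"jaw":15},{"x":0,"y":1,"z":-0.3,"ax":0,"ay":0,"az":0,"jaw":15},{"x":0,"y":2,"z":-0.3,"ax":0,"ay":0,"az":0,"jaw":15},{"x":0,"y":2,"z":-0.3,"ax":0,"ay":0,"az":0,"jaw":15},{"x":0,"y":2,"z":-0.3,"ax":0,"ay":0,"az":0,"jaw":15}]'; python3 -c "
from h import *
go(625,21.9,72,1)"
```

```text
time: 7.18
eef_pos: [0.6235, 0.022, 0.0718]
tcp_rot: [-0.0, 0.7, 0.714, -0.0]
wrist_force: [-2.9, -0.6, 5.1]
grip_width: 0.022
grip_force: 25.0
xyz [-0.1  1.5 -0.2] a [-0.1  0.   0.1] tcp [623.5  22.   71.8] yaw 1.11 F [-2.9 -0.6  5.1] M [-0.04  0.84 -0.01] t 7.18 grip 0.02198872399528076 25.000896560959518
```

```bash
python3 -m jog '[{"x":0,"y":0.5,"z":0,"ax":0,"ay":0,"az":0,"jaw":15},{"x":0,"y":1,"z":0,"ax":0,"ay":0,"az":0,"jaw":15},{"x":0,"y":1,"z":0,"ax":0,"ay":0,"az":0,"jaw":15},{"x":0,"y":1,"z":0,"ax":0,"ay":0,"az":0,"jaw":15}]'; python3 -c "
from h import *
go(625,21.9,72,1)"
```

```text
time: 7.52
eef_pos: [0.6244, 0.022, 0.0718]
tcp_rot: [-0.0, 0.7, 0.714, -0.001]
wrist_force: [-3.7, -0.8, 6.0]
grip_width: 0.0221
grip_force: 25.0
xyz [-0.1  0.6 -0.2] a [-0.1  0.   0.1] tcp [624.4  22.   71.8] yaw 1.11 F [-3.7 -0.8  6. ] M [-0.05  0.88  0.01] t 7.52 grip 0.022073004386390437 25.00084209954366
```

```bash
python3 -m jog '[{"x":0,"y":0,"z":-0.3,"ax":0,"ay":0,"az":0,"jaw":15},{"x":0,"y":0.5,"z":-0.3,"ax":0,"ay":0,"az":0,"jaw":15},{"x":0,"y":1,"z":-0.3,"ax":0,"ay":0,"az":0,"jaw":15},{"x":0,"y":1,"z":-0.3,"ax":0,"ay":0,"az":0,"jaw":15},{"x":0,"y":1,"z":-0.3,"ax":0,"ay":0,"az":0,"jaw":15}]'; python3 -c "
from h import *
go(625,21.9,72,1)"
```

```text
time: 7.93
eef_pos: [0.6255, 0.022, 0.0718]
tcp_rot: [-0.0, 0.7, 0.714, -0.0]
wrist_force: [-4.0, 0.8, 5.7]
grip_width: 0.0215
grip_force: 25.0
xyz [-0.1 -0.5 -0.2] a [-0.1 -0.   0.1] tcp [625.5  22.   71.8] yaw 1.10 F [-4.   0.8  5.7] M [-0.07  0.83 -0.05] t 7.93 grip 0.021502606781240413 25.00072971917689
```

```bash
python3 -m jog '[{"x":0,"y":0.5,"z":0,"ax":0,"ay":0,"az":0,"jaw":15},{"x":0,"y":0.5,"z":0,"ax":0,"ay":0,"az":0,"jaw":15},{"x":0,"y":0.5,"z":0,"ax":0,"ay":0,"az":0,"jaw":15}]'; python3 -c "
from h import *
go(625,21.9,72,1)"
```

```text
time: 8.18
eef_pos: [0.6257, 0.022, 0.0718]
tcp_rot: [-0.001, 0.7, 0.714, -0.001]
wrist_force: [-6.3, -0.2, 6.9]
grip_width: 0.0218
grip_force: 25.0
xyz [-0.1 -0.7 -0.2] a [-0.1 -0.   0.1] tcp [625.7  22.   71.8] yaw 1.09 F [-6.3 -0.2  6.9] M [-0.07  1.11 -0.12] t 8.18 grip 0.021849762260028594 25.000967897940427
```

Fence contact at x≈625.6. Now I trim the down-force and raise the push.

```bash
python3 -m jog '[{"x":0,"y":0,"z":-0.5,"ax":0,"ay":0,"az":0,"jaw":15},{"x":0,"y":0,"z":-0.5,"ax":0,"ay":0,"az":0,"jaw":15},{"x":0,"y":0,"z":-0.5,"ax":0,"ay":0,"az":0,"jaw":15}]'; python3 -c "
from h import *
go(625,21.9,72,1)"
```

```text
time: 8.43
eef_pos: [0.6259, 0.0221, 0.0719]
tcp_rot: [-0.001, 0.7, 0.714, -0.0]
wrist_force: [-3.8, 0.0, 1.3]
grip_width: 0.022
grip_force: 25.0
xyz [-0.2 -0.9 -0.1] a [-0.1 -0.   0.1] tcp [625.9  22.1  71.9] yaw 1.09 F [-3.8  0.   1.3] M [-0.14  0.79 -0.23] t 8.43 grip 0.021950106677057237 25.000212751328945
```

```bash
python3 -m jog '[{"x":0,"y":0.5,"z":0,"ax":0,"ay":0,"az":0,"jaw":15},{"x":0,"y":0.5,"z":0,"ax":0,"ay":0,"az":0,"jaw":15},{"x":0,"y":0.5,"z":0,"ax":0,"ay":0,"az":0,"jaw":15}]'; python3 -c "
from h import *
go(625,21.9,72,1)"
```

```text
time: 8.68
eef_pos: [0.6259, 0.0221, 0.0718]
tcp_rot: [-0.001, 0.7, 0.714, -0.001]
wrist_force: [-6.6, -0.3, 3.2]
grip_width: 0.0221
grip_force: 25.0
xyz [-0.1 -0.9 -0.2] a [-0.1 -0.   0.1] tcp [625.9  22.1  71.8] yaw 1.10 F [-6.6 -0.3  3.2] M [-0.12  1.16 -0.19] t 8.68 grip 0.022060773913963026 25.000637657940388
```

```bash
python3 -m jog '[{"x":0,"y":0.4,"z":-0.1,"ax":0,"ay":0,"az":0.1,"jaw":15},{"x":0,"y":0.6,"z":-0.2,"ax":0,"ay":0,"az":0.15,"jaw":15},{"x":0,"y":0.6,"z":-0.2,"ax":0,"ay":0,"az":0.15,"jaw":15},{"x":0,"y":0.6,"z":-0.2,"ax":0,"ay":0,"az":0.15,"jaw":15}]'
python3 - <<'E'
from h import *
from bench import cams,telemetry
go(625,21.9,72,1)
F=[]
for i in range(4):
    c=cams.camera("wrist");F.append(telemetry.get_obs()["wrist_force"])
print(np.round(F,1));np.savez("w5.npz",**c)
cv2.imwrite("pics/w5.png",c["color"][...,::-1])
E
```

```text
time: 9.02
eef_pos: [0.6259, 0.0221, 0.0718]
tcp_rot: [-0.001, 0.701, 0.713, -0.001]
wrist_force: [-9.1, -1.2, 3.4]
grip_width: 0.022
grip_force: 25.0
xyz [-0.2 -0.9 -0.2] a [-0.2 -0.  -0. ] tcp [625.9  22.1  71.8] yaw 0.96 F [-9.1 -1.2  3.4] M [-0.15  1.41 -0.21] t 9.02 grip 0.02203753972472898 25.000766669400036
[[-8.2 -0.   3.8]
 [-8.5 -0.6  4.8]
 [-8.3 -0.3  3.1]
 [-8.  -0.8  3.5]]
```

View pics/w5.png

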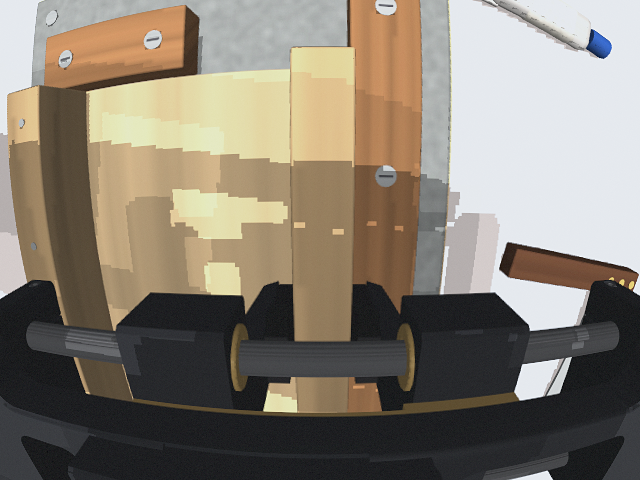

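The batten is against the fence (its right edge meets the fence along column ~353), with its top end at row 47 and the panel end at row ~70 at column 285. I'll check the ends, and test yaw with a small turn to see when the moment changes sign.

```bash
python3 - <<'E'
from h import *
c=dict(np.load("w5.npz"));g=c["color"].astype(int).sum(2)
s=[(r,int(abs(g[r+1,282]-g[r-1,282]))) for r in range(55,90)];r=max(s,key=lambda a:a[1])[0];print(r)
t=[(q,int(abs(g[q+1,310]-g[q-1,310]))) for q in range(35,60)];q=max(t,key=lambda a:a[1])[0];print(q)
for u,v,z in((282,r,.032),(292,q,.07),(354,q,.07),(40,86.5,.07),(8,94,.07)):print(np.round(ray(c,u,v,z),1))
E
python3 -m jog '[{"x":0,"y":0.2,"z":0,"ax":0,"ay":0,"az":0.1,"jaw":15},{"x":0,"y":0.2,"z":0,"ax":0,"ay":0,"az":0.2,"jaw":15},{"x":0,"y":0.2,"z":0,"ax":0,"ay":0,"az":0.2,"jaw":15},{"x":0,"y":0.2,"z":0,"ax":0,"ay":0,"az":0.2,"jaw":15}]'; python3 -c "
from h import *
go(625,21.9,72,1)"
```

```text
69
47
[605.3 124.5  32. ]
[612.8 124.6  70. ]
[633.7 125.   70. ]
[505.7 121.8  70. ]
[484.  122.3  70. ]
time: 9.55
eef_pos: [0.626, 0.0221, 0.0719]
tcp_rot: [-0.002, 0.702, 0.712, -0.002]
wrist_force: [-9.7, -1.8, 4.1]
grip_width: 0.0219
grip_force: 25.0
xyz [-0.2 -1.  -0.1] a [-0.2 -0.  -0.2] tcp [626.   22.1  71.9] yaw 0.78 F [-9.7 -1.8  4.1] M [-0.17  1.59  0.01] t 9.55 grip 0.021858199533546233 25.00080455560237
```

Ends agree: batten 124.8 against panel 124.2–124.8. The moment is ≈0, so the contact is even. A last trim: slightly more push, less bearing down.

```bash
python3 -m jog '[{"x":0,"y":0.2,"z":-0.2,"ax":0,"ay":0,"az":0,"jaw":15},{"x":0,"y":0.4,"z":-0.25,"ax":0,"ay":0,"az":0,"jaw":15},{"x":0,"y":0.4,"z":-0.25,"ax":0,"ay":0,"az":0,"jaw":15},{"x":0,"y":0.4,"z":-0.25,"ax":0,"ay":0,"az":0,"jaw":15},{"x":0,"y":0.4,"z":-0.25,"ax":0,"ay":0,"az":0,"jaw":15},{"x":0,"y":0.4,"z":-0.25,"ax":0,"ay":0,"az":0,"jaw":15},{"x":0,"y":0.4,"z":-0.25,"ax":0,"ay":0,"az":0,"jaw":15},{"x":0,"y":0.4,"z":-0.25,"ax":0,"ay":0,"az":0,"jaw":15}]'
python3 - <<'E'
from h import *
from bench import cams,telemetry
F=[]
for i in range(8):
    c=cams.camera("top");o=telemetry.get_obs();F.append(np.r_[o["wrist_force"],o["torque"]])
print(np.round(np.mean(F,0),2));go(625,21.9,72,.9)
W=world(c);z=W[...,2]
m=(z>.062)&(z<.078)&(W[...,0]<.515)&(W[...,0]>.47)&(abs(W[...,1])<.16);print("fixed",rect(W,m))
v,u=np.mgrid[:480,:640]
for n,a in(("a",(u>485)&(u<515)&(v>235)&(v<295)),("b",(u>185)&(u<215)&(v>255)&(v<315))):
    print(n,rect(W,a&(z>.012)&(z<.13)))
E
```

```text
time: 10.22
eef_pos: [0.626, 0.0221, 0.0719]
tcp_rot: [-0.002, 0.702, 0.712, -0.002]
wrist_force: [-10.1, -1.3, 4.4]
grip_width: 0.0216
grip_force: 25.0
[-9.73 -0.53  4.31 -0.2   1.69 -0.01]
xyz [-0.2 -1.  -0.1] a [-0.3 -0.  -0.1] tcp [626.   22.1  71.9] yaw 0.79 F [-10.1  -1.3   3.8] M [-0.21  1.62 -0.01] t 10.62 grip 0.021984709422616225 25.000811484642327
fixed c=(498.2,-53.7) 54x20 longaxis 91.1 z=70.8 n=189
a c=(581.3,-464.2) 106x26 longaxis 170.2 z=38.0 n=475
b c=(507.6,324.0) 104x24 longaxis 3.9 z=37.6 n=422
```

The tool leans 0.3° towards the fence, so I'll square it up while holding.

```bash
python3 -m jog '[{"x":0,"y":0,"z":-0.1,"ax":-0.2,"ay":0,"az":0,"jaw":15},{"x":0,"y":0,"z":-0.2,"ax":-0.4,"ay":0,"az":0,"jaw":15},{"x":0,"y":0,"z":-0.2,"ax":-0.4,"ay":0,"az":0,"jaw":15},{"x":0,"y":0,"z":-0.2,"ax":-0.4,"ay":0,"az":0,"jaw":15},{"x":0,"y":0,"z":-0.2,"ax":-0.4,"ay":0,"az":0,"jaw":15}]'
python3 - <<'E'
from h import *
from bench import cams,telemetry
F=[]
for i in range(8):
    c=cams.camera("top");o=telemetry.get_obs();F.append(np.r_[o["wrist_force"],o["torque"]])
print(np.round(np.mean(F,0),2));go(625,21.9,72,.9)
E
```

```text
time: 11.03
eef_pos: [0.6259, 0.0221, 0.0719]
tcp_rot: [0.0, 0.702, 0.712, 0.001]
wrist_force: [-8.7, -0.9, 3.5]
grip_width: 0.022
grip_force: 25.0
[-9.23 -1.15  3.3  -0.22  1.77 -0.01]
xyz [-0.2 -0.8 -0.2] a [ 0.1 -0.  -0.1] tcp [625.8  22.1  71.8] yaw 0.78 F [-9.2 -0.5  3.4] M [-0.24  1.81  0.  ] t 11.43 grip 0.021672489037689896 25.00094975810498
```

```bash
python3 -m jog '[{"x":0,"y":0.3,"z":-0.1,"ax":0,"ay":0,"az":0,"jaw":15},{"x":0,"y":0.5,"z":-0.2,"ax":0,"ay":0,"az":0,"jaw":15},{"x":0,"y":0.5,"z":-0.2,"ax":0,"ay":0,"az":0,"jaw":15},{"x":0,"y":0.5,"z":-0.2,"ax":0,"ay":0,"az":0,"jaw":15},{"x":0,"y":0.5,"z":-0.2,"ax":0,"ay":0,"az":0,"jaw":15}]'
python3 - <<'E'
from h import *
from bench import cams,telemetry
F=[]
for i in range(10):
    c=cams.camera("wrist");o=telemetry.get_obs();F.append(np.r_[o["wrist_force"],o["torque"]])
print(np.round(np.mean(F,0),2));go(625,21.9,72,.9);np.savez("w6.npz",**c)
g=c["color"].astype(int).sum(2)
def e(u,a,b): return a+int(np.argmax([abs(g[r+1,u]-g[r-1,u]) for r in range(a,b)]))
r=e(282,55,90);q=e(310,35,60);print(np.round(ray(c,282,r,.032),1),np.round(ray(c,310,q,.07),1))
E
```

```text
time: 11.85
eef_pos: [0.6259, 0.0221, 0.0718]
tcp_rot: [0.0, 0.702, 0.712, 0.0]
wrist_force: [-10.5, -2.1, 3.4]
grip_width: 0.0216
grip_force: 25.0
[-10.86  -1.25   3.97  -0.26   1.96  -0.  ]
xyz [-0.2 -0.8 -0.2] a [ 0.  -0.  -0.1] tcp [625.8  22.1  71.8] yaw 0.79 F [-11.   -1.2   4.5] M [-0.3   1.95  0.02] t 12.35 grip 0.02173269446626194 25.00097919255495
[605.7 124.5  32. ] [619.1 124.6  70. ]
```

The push is a steady 10.9 N, with even contact, the batten upright and seated, and the ends flush. Handing in.

```bash
python3 -c "
from bench import env
print(env.close_job())"
```

```text
the job is handed in; nothing more can be done
None
```

The long batten is on edge on the panel along the fence, with its ends flush to within about 0.6 mm by the cameras; I handed the job in at 12.4 s, still gripping it and pushing at about 11 N at the wrist, an estimated 9–10 N at the fence after friction.

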